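# Put the last serving board back and knock the pile square in its caddy

## Robot

A 6-joint arm with a two-finger parallel gripper is mounted at the origin on the work surface. World frame = base frame: x ahead of the robot, y to its left, z up, the work surface at z = 0. Lengths are in m, angles in rad, forces in N, time in s.
With the tool pointing down it reaches from about 0.3 to 0.75 m from the base axis. Payload 8.5 kg.
Tool frame: the origin (TCP) lies midway between the tips of the shut fingers; the grasp point (between the pads) lies 19 mm behind it; z points along the fingers, y is the line along which they close (so a half turn about z gives the same grasp; the last joint's range is limited). The gripper opens to 88 mm and grips with 3 to 60 N. Pads are 18 mm wide; open, the fingers measure 123 mm over their backs; the gripper's body (75 mm by 187 mm) begins 45 mm behind the grasp point.
Start: joints at [-1.375, 0.381, 1.297, -0, 1.464, -0.215], TCP at [0.22, -0.504, 0.239] pointing down, gripper open.
Joint ranges: [-3.11, 3.11], [-0.89, 2.33], [0.22, 2.48], [-1.42, 4.56], [0.17, 2.85], [-2.88, 2.88]. Speed limits (rad/s): [2.39, 2.39, 3.14, 3.14, 3.14, 3.14].

## Interface

Orientations are given as a 3x3 rotation matrix whose columns are the frame's x, y, z axes.
In Python, from station import bot gives the robot as it stands.
- The arm moves only by the shell command python3 steer.py 'ROWS' [OPENING] [FORCE]. ROWS is a JSON list of rows, 1 to 8 of them, each of 6 numbers: dx, dy, dz in m, then a rotation vector rx, ry, rz in rad; each row shifts and turns the commanded pose from where the row before left it, along the tool's axes as they then stand; what a row does not reach is not made up. A row lasts 1/8 s, in which the tool goes at most 0.0625 m and 0.188 rad, less where a joint would pass 70% of its speed; a pose out of reach is approached as far as the arm can. OPENING is the opening from 0.0 (shut) to 1.0 (fully open), set as the command begins (- or left out keeps the last). The fingers move at their own pace and stop on an object; FORCE is the grip in N (left out, the last holds). Time passes only in rows, so rows that do not move let the fingers close. It prints the time, the measured TCP pose, the force, the opening and the grip force at its end.
- bot.read_state(): the state, without advancing time (a new reading comes with each control period).
- bot.get_image(name): name is "scene" or "top" or "wrist"; returns a dict with "frame" (420x560x3 uint8, blue, green, red), "intrinsics" (3x3 intrinsics, pixels), "k1" (the pictures are not rectified: a ray, as slopes to the right and down, at radius r is drawn at 1 + k1 r^2 times it, then the intrinsics apply), "pose" (4x4, takes a point from camera to world coordinates); the wrist camera has in their place "T_tool_cam" (4x4, takes a point from camera to tool coordinates, whose origin is the TCP and whose axes are the flange's). Camera axes: x right, y up, looking along -z (the intrinsics and any distortion apply to the point x, -y, -z); pixel columns grow to the right and rows downward; lengths in m; the calibration is good to about 2 mm. A picture is of the moment at which its call begins: read the wrist's pose just before it. There is no depth.
- bot.sign_off(): hands the job in; it is judged then, once.
The state is a dict: "clock": time; "joints": joint angles; "qd": joint speeds; "joint_torque": joint torques, N m; "ee_pos": TCP position; "eef_rot": TCP orientation; "wrist_force": force on the tool from outside, world axes, zero at the start; "torque": the same for the moment, N m; "finger_gap": opening from 0.0 (shut) to 1.0 (fully open); "finger_force": force on a finger pad.
Only numpy, scipy, OpenCV 4.12 (cv2) and the standard library are available. Lean on these libraries where they do the work, as an engineer would, in place of code of your own. Each camera call takes 0.05 s, during which the arm holds its last target. There are 200 camera calls.

## Task

Take the serving board that was left under the wire shelf, lay it on top of the boards in the wooden caddy without dropping it, and tap the whole pile snugly into the corner of the caddy's two raised sides, so that the edges of all five boards are flush. Leave the shelf with its canister, the jar, and the mug where they stand.

Things in the scene. Friction and masses are not known exactly. Their poses are not given: they have to be found in the camera images.
- caddy: caddy of pale wood, fixed to the worktop: floor 185 x 125 mm, 10 mm thick; two raised sides 10 mm thick, tops 60 mm above the worktop: one along the +x end (inner face at x = 82.5 mm), one on the +y side (inner face at y = 52.5 mm) from that corner back to x = -30 mm; the -x end and the -y side are open. Origin at the centre of its underside on the worktop, x along its length, z up
- caddy_home (a point): point on the caddy's floor (10 mm above the worktop) below the middle of a pile that is pushed fully into the corner of the two raised sides: 65 mm from the inner face at the +x end and 31 mm from the inner face at the +y side; same axes as the caddy
- board1: a small rectangular serving board of brown wood, 130 x 62 x 9 mm, about 65 g; origin at the centre of its underside, x along its length, y across its width, z up; loose, slides on the others under a few newtons; number 1 from the bottom of the untidy pile in the caddy, lying loose 8 to 30 mm short of each raised side and turned up to 7 degrees
- board2: a small rectangular serving board of brown wood, 130 x 62 x 9 mm, about 65 g; origin at the centre of its underside, x along its length, y across its width, z up; loose, slides on the others under a few newtons; number 2 from the bottom of the untidy pile in the caddy, lying loose 8 to 30 mm short of each raised side and turned up to 7 degrees
- board3: a small rectangular serving board of brown wood, 130 x 62 x 9 mm, about 65 g; origin at the centre of its underside, x along its length, y across its width, z up; loose, slides on the others under a few newtons; number 3 from the bottom of the untidy pile in the caddy, lying loose 8 to 30 mm short of each raised side and turned up to 7 degrees
- board4: a small rectangular serving board of brown wood, 130 x 62 x 9 mm, about 65 g; origin at the centre of its underside, x along its length, y across its width, z up; loose, slides on the others under a few newtons; number 4 from the bottom of the untidy pile in the caddy, lying loose 8 to 30 mm short of each raised side and turned up to 7 degrees
- board5: a small rectangular serving board of brown wood, 130 x 62 x 9 mm, about 65 g; origin at the centre of its underside, x along its length, y across its width, z up; loose, slides on the others under a few newtons; the loose one, lying flat on the worktop under the wire shelf, its length within about 13 degrees of the shelf's x axis. It is to be the top one of the pile
- shelf: free-standing steel wire shelf, 220 mm deep (x), 360 mm wide (y), 205 mm high, underside of deck 199 mm above the worktop, 1 kg, not fastened; legs of 6 mm wire at the corners (x = +-105, y = +-175 mm), joined by wires on the worktop along y = +-175 mm; open towards -x (the robot) and +x. Origin at its centre, on the worktop, z up. Leave in place
- canister: aluminium canister with a lid knob, 72 mm across, 95 mm high, standing on the rear half of the shelf's deck; origin at the centre of its underside. Leave alone
- jar: white ceramic jar with a wooden lid, 68 mm across, 110 mm high, standing under the shelf beside board5; origin at the centre of its underside. Leave alone
- mug: blue ceramic mug, 76 mm across, 85 mm high, handle on its +y side, standing beside the caddy's open corner; origin at the centre of its underside. Leave alone

How it is judged:
On the way:
1. the loose board lies flat on top of the pile in the caddy, let go (z of board5 in the frame of caddy_home between 0.032 and 0.041 m and x of board5 in the frame of caddy_home between -0.07 and 0.02 m and y of board5 in the frame of caddy_home between -0.06 and 0.02 m and angle between board5's own z axis and vertical below 0.1 rad and linear speed of board5 below 0.03 m/s and contact force between the fingers and board5 below 0.1 N), for 0.2 s.
At the end, for the whole second after the job is handed in: All five boards lie flat in the caddy, at rest, each within 3.5 mm in x and in y of the place where it is pushed fully into the corner of the two raised sides and within 2 degrees of square to it; the board from under the shelf is the top one (x of board1 in the frame of caddy_home between -0.0035 and 0.0035 m and y of board1 in the frame of caddy_home between -0.0035 and 0.0035 m and angle between the x axis of each of board1, board2, board3, board4, board5 and the x axis of caddy_home, either way round below 0.035 rad and angle between each of board1, board2, board3, board4, board5's own z axis and vertical below 0.06 rad and linear speed of each of board1, board2, board3, board4, board5 below 0.02 m/s and x of board2 in the frame of caddy_home between -0.0035 and 0.0035 m and y of board2 in the frame of caddy_home between -0.0035 and 0.0035 m and x of board3 in the frame of caddy_home between -0.0035 and 0.0035 m and y of board3 in the frame of caddy_home between -0.0035 and 0.0035 m and x of board4 in the frame of caddy_home between -0.0035 and 0.0035 m and y of board4 in the frame of caddy_home between -0.0035 and 0.0035 m and x of board5 in the frame of caddy_home between -0.0035 and 0.0035 m and y of board5 in the frame of caddy_home between -0.0035 and 0.0035 m and z of board5 in the frame of caddy_home between 0.032 and 0.041 m); the robot touches nothing.
It fails at once if the loose board is dropped: it falls free faster than 0.6 m/s (about 2 cm) (linear speed of board5 above 0.6 m/s and contact force between board5 and anything else below 0.05 N).
It fails at once if the shelf is shifted more than 2 cm or tipped more than 17 degrees (distance of shelf from where it was at the start of the episode above 0.02 m or angle between shelf's own z axis and vertical above 0.3 rad).
It fails at once if the canister is shifted more than 2 cm or tipped more than 17 degrees (distance of canister from where it was at the start of the episode above 0.02 m or angle between canister's own z axis and vertical above 0.3 rad).
It fails at once if the jar is shifted more than 2 cm or tipped more than 17 degrees (distance of jar from where it was at the start of the episode above 0.02 m or angle between jar's own z axis and vertical above 0.3 rad).
It fails at once if the mug is shifted more than 2 cm or tipped more than 17 degrees (distance of mug from where it was at the start of the episode above 0.02 m or angle between mug's own z axis and vertical above 0.3 rad).
It also fails if it takes over 72 s, if anything falls off the work surface, if the arm or the gripper's body presses on something with over 40 N, if the wrist force passes 120 N, or if a joint passes its speed limit or range.

## Working session

There is one attempt and no reset: what is moved stays moved. The work goes in short steps, Python scripts to look and compute and a shell command to move; the robot and the scene stay as the last step left them, time stands still between calls to the robot, and variables do not carry over. Pictures are saved under pics/ and viewed, at most 10 in all, crops included, and the job is handed in when it is done.

```bash
ls; mkdir -p pics
python3 - <<'E'
from station import bot
import cv2,numpy as np
s=bot.read_state();print({k:np.round(v,3).tolist() for k,v in s.items()})
for n in("scene","top"):
    d=bot.get_image(n);cv2.imwrite(f"pics/{n}0.png",d["frame"]);print(n,d["intrinsics"].tolist(),d["k1"],np.round(d["pose"],4).tolist())
E
```

```text
pics
station.py
steer.py
{'clock': 0.0, 'joints': [-1.375, 0.381, 1.298, -0.0, 1.464, -0.215], 'qd': [-0.0, 0.001, 0.001, -0.0, 0.0, 0.0], 'joint_torque': [0.0, -43.794, -22.455, 0.071, 0.035, -0.0], 'ee_pos': [0.22, -0.504, 0.238], 'eef_rot': [[0.917, 0.399, -0.0], [0.399, -0.917, 0.001], [0.0, -0.001, -1.0]], 'wrist_force': [-0.159, -0.243, 0.304], 'torque': [-0.027, -0.023, -0.038], 'finger_force': 0.0, 'finger_gap': 0.998}
scene [[411.2107766452306, 0.0, 285.2963817163701], [0.0, 411.2107766452306, 218.56267184780273], [0.0, 0.0, 1.0]] -0.12315019856832198 [[-0.2596, -0.9112, 0.3198, 0.8722], [0.9657, -0.2454, 0.0848, 0.0351], [0.0012, 0.3308, 0.9437, 1.0224], [0.0, 0.0, 0.0, 1.0]]
top [[398.4155936675399, 0.0, 273.803739057365], [0.0, 398.4155936675399, 207.86498318219913], [0.0, 0.0, 1.0]] -0.03199648007023503 [[-0.0161, 0.9813, -0.1917, 0.426], [-0.9999, -0.0169, -0.0023, -0.0543], [-0.0055, 0.1917, 0.9814, 0.9777], [0.0, 0.0, 0.0, 1.0]]
```

View pics/scene0.png

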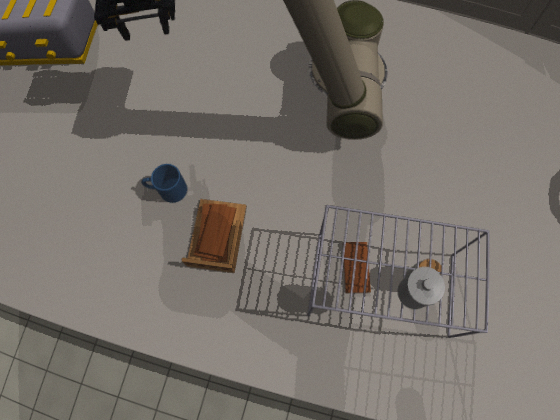

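View pics/top0.png

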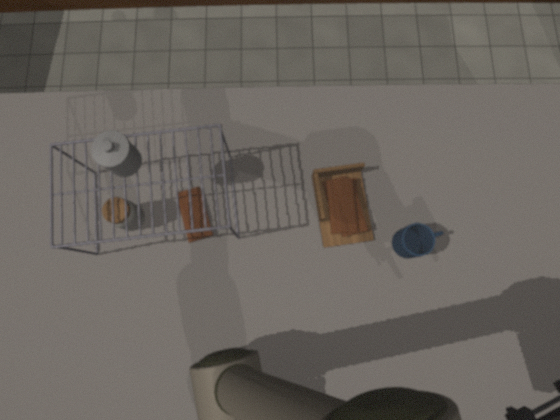

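The scene view shows the caddy at about (215,235), the mug at (168,183), and the shelf spanning (315-490, 207-335) with board5 at (356,267). The top view shows the caddy at (343,205), mug at (413,240) and board5 at (195,213). I'll zoom in for pixel corners.

```bash
cat > h.py <<'E'
import cv2,numpy as np
from station import bot
def cast(d,px,z,pose=None):
    """pixels -> world points on the plane at height z"""
    K=d["intrinsics"];T=np.array(d["pose"]) if pose is None else pose
    p=(np.atleast_2d(px).astype(float)-[K[0][2],K[1][2]])/[K[0][0],K[1][1]]
    u=p.copy()
    for _ in range(20): u=p/(1+d["k1"]*(u**2).sum(1,keepdims=True))
    r=np.c_[u[:,0],-u[:,1],-np.ones(len(u))]@T[:3,:3].T
    return T[:3,3]+r*((z-T[2,3])/r[:,2])[:,None]
def proj(d,P,pose=None):
    K=d["intrinsics"];T=np.array(d["pose"]) if pose is None else pose
    c=(np.atleast_2d(P)-T[:3,3])@T[:3,:3];u=np.c_[c[:,0],-c[:,1]]/-c[:,2:]
    u=u*(1+d["k1"]*(u**2).sum(1,keepdims=True));return u*[K[0][0],K[1][1]]+[K[0][2],K[1][2]]
def wrist_pose(d,s):
    T=np.eye(4);T[:3,:3]=s["eef_rot"];T[:3,3]=s["ee_pos"];return T@np.array(d["T_tool_cam"])
E
python3 - <<'E'
import cv2,numpy as np
s=cv2.imread("pics/scene0.png");t=cv2.imread("pics/top0.png")
def c(im,x,y,w=100,h=75):
    q=cv2.resize(im[y:y+h,x:x+w],(400,300),interpolation=cv2.INTER_CUBIC)
    q=cv2.convertScaleAbs(q,alpha=1.6)
    for i in range(0,w,20):cv2.putText(q,str(x+i),(i*4,10),0,.35,(0,255,0));cv2.line(q,(i*4,12),(i*4,16),(0,255,0))
    for i in range(0,h,20):cv2.putText(q,str(y+i),(0,i*4+4),0,.35,(0,255,255))
    return q
cv2.imwrite("pics/c0.png",np.vstack([np.hstack([c(s,165,195),c(s,310,225)]),np.hstack([c(t,295,180-25),c(t,150,175)])]))
E
```

```text
(no output)
```

View pics/c0.png

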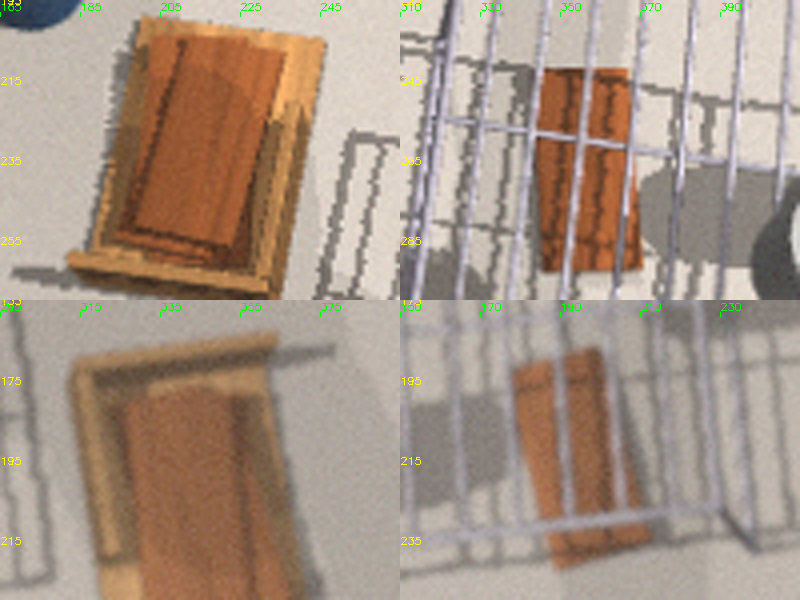

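Run:
```python
from h import *
s=bot.get_image("scene");t=bot.get_image("top")
np.set_printoptions(precision=4,suppress=True)
def show(n,P):
    P=P[:,:2];print(n,P.tolist() if 0 else P.round(4).tolist());return P
for n,P in(("b5 scene",cast(s,[[346.25,242],[367,242],[370,292.5],[345.75,292.5]],.009)),("b5 top",cast(t,[[190,241.75],[178,191.75],[199.25,187],[213,235]],.009))):
    P=show(n,P); c=P.mean(0);(cc,wh,a)=cv2.minAreaRect(P.astype(np.float32)*1000);print(c,cc,wh,a)
show("deck scene",cast(s,[[325,207],[489,232],[486,329],[315,310]],.205))
show("deck top",cast(t,[[52,147],[222,126],[230,227.5],[52,245]],.205)); show("foot top",cast(t,[[240,237.5]],.0))
show("caddy floor -x corners scene (-y,+y)",cast(s,[[200.5,199.5],[246,205]],.01))
show("caddy wall top scene: -y inner?,outer; +y end",cast(s,[[182,258.7],[233,268]],.06))
show("caddy wall top top: +y outer +x corner, -y+x corner",cast(t,[[314,170],[364,164]],.06))
show("caddy floor corners top",cast(t,[[325,247],[374,241]],.01))
for n,d in(("s",s),("t",t)):
    h=cv2.cvtColor(d["frame"],cv2.COLOR_BGR2HSV);m=cv2.inRange(h,(95,80,30),(125,255,255))
    k,_,st,ce=cv2.connectedComponentsWithStats(m);i=[i for i in range(1,k) if st[i,4]>150];print(n,st[i],ce[i]);
    for j in i: show("mug",cast(d,ce[[j]],.045))
```

```text
b5 scene [[0.5497, 0.1118], [0.5359, 0.1638], [0.6618, 0.1973], [0.6771, 0.1387]]
[0.6061 0.1529] (606.6159057617188, 151.283203125) (130.30722045898438, 60.50932312011719) 14.895936965942383
b5 top [[0.5344, 0.1541], [0.6605, 0.1873], [0.6718, 0.1341], [0.5501, 0.098]]
[0.6042 0.1434] (605.0076904296875, 143.58941650390625) (130.3792266845703, 58.29252243041992) 15.617886543273926
deck scene [[0.548, 0.0366], [0.5108, 0.3931], [0.717, 0.4106], [0.7641, 0.0676]]
deck top [[0.713, 0.4038], [0.7509, 0.0517], [0.5392, 0.034], [0.51, 0.3849]]
foot top [[0.5439, 0.0326]]
caddy floor -x corners scene (-y,+y) [[0.5359, -0.2882], [0.5195, -0.166]]
caddy wall top scene: -y inner?,outer; +y end [[0.7104, -0.2659], [0.6994, -0.1395]]
caddy wall top top: +y outer +x corner, -y+x corner [[0.6958, -0.1497], [0.7088, -0.2704]]
caddy floor corners top [[0.516, -0.1748], [0.5285, -0.2949]]
s [[142 164  45  38 999]] [[167.5335 182.4935]]
mug [[0.5245, -0.3777]]
t [] []
```

```bash
cat >> h.py <<'E'
def rows(P,rot=None,n=None):
    """print tool-frame shift from the present pose to world point P, and rotvec to rot"""
    from scipy.spatial.transform import Rotation as Ro
    s=bot.read_state();R=np.array(s["eef_rot"]);d=R.T@(np.array(P)-s["ee_pos"])
    print("pos",np.round(s["ee_pos"],4),"shift tool",d.round(4),"rows>=",np.ceil(np.linalg.norm(d)/.0625))
    if rot is not None:print("rotvec",Ro.from_matrix(R.T@rot).as_rotvec().round(4))
def down(yaw,tilt=0.):
    """tool pointing down, its x axis at yaw; tilt leans its z axis towards x"""
    from scipy.spatial.transform import Rotation as Ro
    return (Ro.from_euler("z",yaw)*Ro.from_euler("x",np.pi)*Ro.from_euler("y",tilt)).as_matrix()
E
python3 - <<'E'
from h import *
d=bot.get_image("wrist");print(np.round(d["T_tool_cam"],4).tolist(),d["k1"],d["intrinsics"][0])
rows([.5,-.21,.33],down(.105));
E
```

```text
[[0.0002, 0.9513, 0.3083, 0.0803], [1.0, -0.0002, 0.0, -0.0004], [0.0001, 0.3083, -0.9513, -0.1463], [0.0, 0.0, 0.0, 1.0]] -0.015241834076519233 [345.53735723   0.         275.3321195 ]
pos [ 0.2196 -0.5041  0.2385] shift tool [ 0.3745 -0.1577 -0.0914] rows>= 7.0
rotvec [-0.0007 -0.      0.3058]
```

```bash
python3 steer.py '[[0.0554,-0.0146,-0.0114,0,0,0],[0.0554,-0.0146,-0.0114,0,0,0],[0.0554,-0.0146,-0.0114,0,0,0],[0.0554,-0.0146,-0.0114,0,0,0],[0.0554,-0.0146,-0.0114,0,0,0],[0.0554,-0.0146,-0.0114,0,0,0],[0.0554,-0.0146,-0.0114,0,0,0],[0.0554,-0.0146,-0.0114,0,0,0]]'
python3 steer.py '[[0,0,0,0,0,0.15],[0,0,0,0,0,0.155],[0,0,0,0,0,0],[0,0,0,0,0,0]]'
python3 - <<'E'
from h import *
s=bot.read_state();d=bot.get_image("wrist");cv2.imwrite("pics/w1.png",d["frame"]);np.save("pics/w1T.npy",wrist_pose(d,s))
E
```

```text
clock: 1.25
ee_pos: [0.5806, -0.2188, 0.3303]
eef_rot: [[0.917, 0.399, -0.0], [0.399, -0.917, -0.0], [-0.0, 0.0, -1.0]]
wrist_force: [0.8, -0.5, -1.0]
finger_gap: 1.002
finger_force: 0.0
clock: 1.75
ee_pos: [0.5792, -0.2203, 0.3299]
eef_rot: [[0.994, 0.108, -0.0], [0.108, -0.994, 0.0], [-0.0, -0.0, -1.0]]
wrist_force: [0.4, 0.8, 0.4]
finger_gap: 1.0
finger_force: 0.0
```

View pics/w1.png

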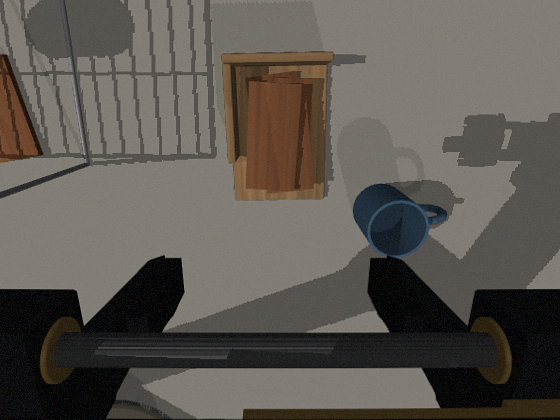

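The wrist view shows the caddy with wall-top outer corners near (223,54) and (333,53) and open floor corners near (236,200) and (324,198). The mug rim is centred near (398,228).

Run:
```python
from h import *
np.set_printoptions(precision=4,suppress=True)
d=bot.get_image("wrist");T=np.load("pics/w1T.npy")
a=cast(d,[[223,54],[333,53]],.06,T)[:,:2];b=cast(d,[[236,200],[324,198.5]],.01,T)[:,:2]
print(a,b,"mug",cast(d,[[398,228]],.085,T))
# model: (+x outer wall x=92.5,y=+-62.5), (-x floor x=-92.5,y=62.5,-62.5)
M=np.array([[.0925,.0625],[.0925,-.0625],[-.0925,.0625],[-.0925,-.0625]]);W=np.vstack([a,b])
Mc=M-M.mean(0);Wc=W-W.mean(0);yaw=np.arctan2((Mc[:,0]*Wc[:,1]-Mc[:,1]*Wc[:,0]).sum(),(Mc*Wc).sum())
R=np.array([[np.cos(yaw),-np.sin(yaw)],[np.sin(yaw),np.cos(yaw)]]);c=W.mean(0)-R@M.mean(0)
print("caddy",c,np.degrees(yaw),"res",W-(M@R.T+c));print("home",c+R@[.0175,.0215],"mug in caddy",R.T@(cast(d,[[398,228]],.085,T)[0,:2]-c))
```

```text
[[ 0.6983 -0.1484]
 [ 0.7125 -0.2695]] [[ 0.5162 -0.171 ]
 [ 0.5318 -0.2937]] mug [[ 0.5251 -0.3755  0.085 ]]
caddy [ 0.6147 -0.2207] 7.234974710842174 res [[-0.0003 -0.0014]
 [-0.0018  0.0015]
 [ 0.0011 -0.0007]
 [ 0.001   0.0006]]
home [ 0.6293 -0.1971] mug in caddy [-0.1083 -0.1423]
```

```bash
python3 steer.py '[[-0.0208,-0.0468,0.0157,0,0,0],[-0.0208,-0.0468,0.0157,0,0,0],[-0.0208,-0.0468,0.0157,0,0,0],[-0.0208,-0.0468,0.0157,0,0,0],[-0.0208,-0.0468,0.0157,0,0,0],[-0.0208,-0.0468,0.0157,0,0,0],[-0.0208,-0.0468,0.0157,0,0,0]]' | head -2
python3 steer.py '[[0,0,0,0,0,-0.183],[0,0,0,0,0,-0.183],[0,0,0,0,0,-0.183],[0,0,0,0,0,-0.183],[0,0,0,0,0,-0.183],[0,0,0,0,0,-0.183],[0,0,0,0,0,-0.183],[0,0,0,0,0,-0.183]]' |head -1
python3 steer.py '[[0,0,0,0,0,-0.183],[0,0,0,0,0,-0.183],[0,0,0,0,0,-0.183],[0,0,0,0,0,-0.183],[0,0,0,0,0,-0.183],[0,0,0,0,0,-0.183],[0,0,0,0,0,-0.183],[0,0,0,0,0,-0.183]]' |head -1
python3 steer.py '[[0,0,0,0,0,-0.183],[0,0,0,0,0,-0.183],[0,0,0,0,-0.175,0],[0,0,0,0,-0.175,0],[0,0,0,0,-0.175,0],[0,0,0,0,0,0],[0,0,0,0,0,0]]'
python3 - <<'E'
from h import *
s=bot.read_state();d=bot.get_image("wrist");cv2.imwrite("pics/w2.png",d["frame"]);np.save("pics/w2T.npy",wrist_pose(d,s));print(s["joints"])
E
```

```text
clock: 2.72
ee_pos: [0.399, 0.0914, 0.2198]
clock: 3.72
clock: 4.72
clock: 5.6
ee_pos: [0.4008, 0.09, 0.2208]
eef_rot: [[-0.837, -0.256, 0.483], [-0.222, 0.967, 0.127], [-0.5, -0.001, -0.866]]
wrist_force: [-0.1, -0.2, -0.2]
finger_gap: 0.998
finger_force: 0.0
[-0.21877204 -0.04493914  2.00813705  0.34880944  0.73512799 -2.25570416]
```

View pics/w2.png

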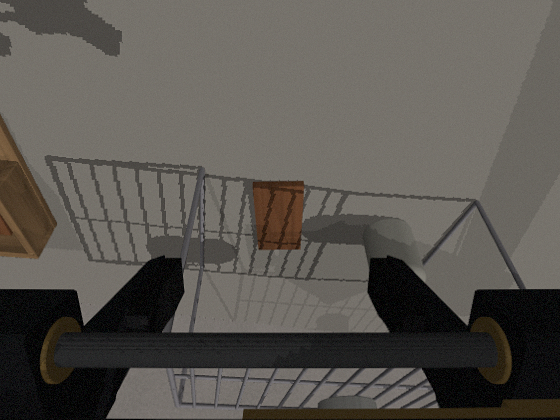

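Board5 appears upside down as the orange quad (253-304, 182-249), its near end at the top. The jar is at (390,250). I'll mask the board for its corners.

Run:
```python
from h import *
np.set_printoptions(precision=4,suppress=True)
d=bot.get_image("wrist");T=np.load("pics/w2T.npy");f=cv2.imread("pics/w2.png")
h=cv2.cvtColor(f,cv2.COLOR_BGR2HSV);m=cv2.inRange(h,(0,110,40),(20,255,255));m[:, :150]=0;m[260:]=0
m=cv2.morphologyEx(m,cv2.MORPH_CLOSE,np.ones((5,5)))
c=max(cv2.findContours(m,0,2)[0],key=cv2.contourArea);q=cv2.approxPolyDP(cv2.convexHull(c),4,True)[:,0];print(q.tolist())
for z in(0,.009):print(z,cast(d,q,z,T)[:,:2].tolist())
print(f[176:196,278].tolist())
print("jar?",cast(d,[[390,270]],0,T))
```

```text
[[302, 181], [299, 248], [262, 249], [253, 182]]
0 [[0.534656659903499, 0.15933881974696743], [0.6682009555391634, 0.19822256779937025], [0.6851285260069518, 0.1445757843641789], [0.5515967687329275, 0.10200849103103556]]
0.009 [[0.526713928784847, 0.15625875644283532], [0.6563492683470817, 0.1940043438393774], [0.6727813543085983, 0.1419278477678715], [0.5431581860994044, 0.10060653562031176]]
[[111, 115, 118], [108, 113, 118], [104, 109, 113], [107, 112, 115], [96, 102, 107], [52, 64, 80], [26, 39, 63], [13, 34, 60], [22, 39, 61], [34, 44, 68], [23, 40, 68], [27, 42, 64], [19, 33, 59], [24, 39, 61], [30, 48, 73], [38, 60, 96], [35, 57, 94], [38, 59, 94], [44, 66, 98], [35, 57, 91]]
jar? [[0.6889 0.3626 0.    ]]
```

Run:
```python
from h import *
s=bot.read_state();z=np.array(s["eef_rot"])[:,2];G=np.array([.567,.1376,.008])
rows(G-.1*z);print(z);rows(G)
```

```text
pos [0.401  0.0902 0.2206] shift tool [-0.043   0.0034  0.1704] rows>= 3.0
[ 0.48387215  0.12788838 -0.86574379]
pos [0.401  0.0902 0.2206] shift tool [-0.043   0.0034  0.2704] rows>= 5.0
```

```bash
python3 steer.py '[[-0.0143,0.0011,0.0568,0,0,0],[-0.0143,0.0011,0.0568,0,0,0],[-0.0143,0.0011,0.0568,0,0,0],[0,0,0.03,0,0,0],[0,0,0.03,0,0,0],[0,0,0.02,0,0,0],[0,0,0.02,0,0,0],[0,0,0,0,0,0]]'
python3 - <<'E'
from h import *
rows([.567,.1376,.008])
E
```

```text
clock: 6.7
ee_pos: [0.5666, 0.1391, 0.0058]
eef_rot: [[-0.837, -0.258, 0.482], [-0.223, 0.966, 0.131], [-0.499, 0.002, -0.866]]
wrist_force: [-0.5, 4.7, -1.1]
finger_gap: 1.003
finger_force: 0.0
pos [0.5666 0.1391 0.0058] shift tool [-0.0011 -0.0015 -0.0019] rows>= 1.0
```

Run:
```python
from h import *
print(bot.read_state()["wrist_force"],bot.read_state()["torque"])
s=bot.read_state();d=bot.get_image("wrist");cv2.imwrite("pics/w3.png",cv2.convertScaleAbs(d["frame"],alpha=1.5))
```

```text
[-0.50239201  4.67692827 -1.10762121] [0.33639584 0.20844086 0.20706801]
```

View pics/w3.png

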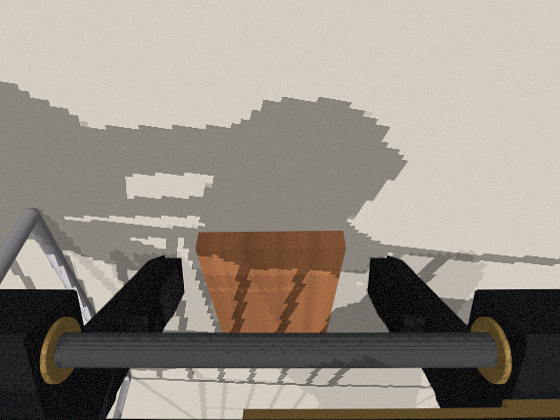

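The board end (197-345, 232) sits free between the fingers. The body's left side touches the shelf leg near (60,250), so I'll ease away from it and then close.

```bash
python3 steer.py '[[0,0.004,-0.001,0,0,0],[0,0,0,0,0,0]]'; python3 steer.py '[[0,0,0,0,0,0],[0,0,0,0,0,0],[0,0,0,0,0,0],[0,0,0,0,0,0],[0,0,0,0,0,0]]' 0.6 15
```

```text
clock: 7.0
ee_pos: [0.5647, 0.1415, 0.0089]
eef_rot: [[-0.836, -0.256, 0.485], [-0.221, 0.967, 0.128], [-0.502, -0.0, -0.865]]
wrist_force: [1.3, 1.0, -0.4]
finger_gap: 0.995
finger_force: 0.0
clock: 7.62
ee_pos: [0.5646, 0.1411, 0.0086]
eef_rot: [[-0.836, -0.255, 0.485], [-0.221, 0.967, 0.128], [-0.502, -0.0, -0.865]]
wrist_force: [-0.4, -0.9, 1.1]
finger_gap: 0.696
finger_force: 15.0
```

```bash
python3 steer.py '[[0.018,0,-0.0104,0,0,0],[0.018,0,-0.0104,0,0,0],[0.018,0,-0.0104,0,0,0],[0.018,0,-0.0104,0,0,0],[0.018,0,-0.0104,0,0,0],[0.018,0,-0.0104,0,0,0],[0.0,0,0,0,0,0]]'
python3 - <<'E'
from h import *
s=bot.read_state()
for n in("top","scene"):
    d=bot.get_image(n);f=d["frame"];cv2.imwrite(f"pics/{n}1.png",f)
    h=cv2.cvtColor(f,cv2.COLOR_BGR2HSV);m=cv2.inRange(h,(0,110,40),(14,255,255))
    for c in cv2.findContours(m,0,2)[0]:
        if cv2.contourArea(c)>150:print(n,cv2.contourArea(c),cast(d,cv2.boxPoints(cv2.minAreaRect(c)),.009)[:,:2].round(4).tolist())
E
```

```text
clock: 8.5
ee_pos: [0.4582, 0.1182, 0.0364]
eef_rot: [[-0.857, -0.249, 0.451], [-0.222, 0.968, 0.113], [-0.465, -0.003, -0.886]]
wrist_force: [0.3, -0.3, -1.3]
finger_gap: 0.694
finger_force: 15.0
top 1012.0 [[0.5559, 0.1733], [0.567, 0.1138], [0.4591, 0.0908], [0.4485, 0.1491]]
top 1883.5 [[0.6828, -0.1596], [0.706, -0.2608], [0.5459, -0.2888], [0.5243, -0.1906]]
top 943.0 [[1.2322, 0.7185], [1.2121, 0.2091], [1.1767, 0.2077], [1.196, 0.7134]]
scene 283.0 [[0.5585, 0.1399], [0.4695, 0.1293], [0.4652, 0.1547], [0.5544, 0.1647]]
scene 257.0 [[0.4744, 0.0974], [0.4681, 0.1205], [0.5589, 0.1395], [0.5648, 0.1171]]
scene 1968.5 [[0.6994, -0.2689], [0.527, -0.2909], [0.5229, -0.1753], [0.6935, -0.1592]]
scene 265.0 [[0.4672, 0.0947], [0.4301, 0.0897], [0.4191, 0.1516], [0.4564, 0.1559]]
```

Run:
```python
from h import *
s=bot.read_state();print(np.round(s["joints"],3))
f=cv2.imread("pics/top1.png")[90:270,130:370];g=cv2.imread("pics/scene1.png")[180:360,280:520]
cv2.imwrite("pics/c1.png",cv2.convertScaleAbs(np.vstack([cv2.resize(i,None,fx=1.66,fy=1.66,interpolation=2) for i in(f,g)]),alpha=1.5))
```

```text
[-0.08   0.466  2.122  1.022  0.175 -2.883]
```

View pics/c1.png

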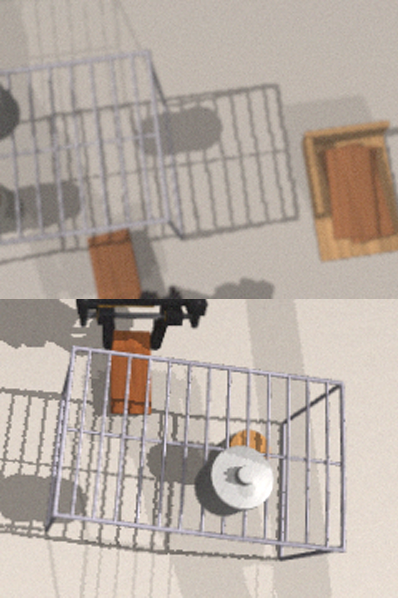

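The board is gripped and about 80% out from under the deck, but the wrist has reached its joint limit (q5, q6). I'll reduce the tilt while holding firmly.

```bash
python3 steer.py '[[0,0,0,0,0.03,0],[0,0,0,0,0.05,0],[0,0,0,0,0.07,0],[0,0,0,0,0,0]]' - 30
python3 - <<'E'
from h import *
s=bot.read_state();print(np.round(s["joints"],3)); rows([.44,.11,.02],down(.26+np.pi,-.35))
E
```

```text
clock: 9.1
ee_pos: [0.4604, 0.1187, 0.0361]
eef_rot: [[-0.913, -0.251, 0.322], [-0.237, 0.968, 0.08], [-0.332, -0.003, -0.943]]
wrist_force: [0.0, 0.3, -1.2]
finger_gap: 0.681
finger_force: 30.0
[-0.05   0.46   2.015  0.281  0.355 -2.123]
pos [0.4604 0.1187 0.0361] shift tool [ 0.0261 -0.0032  0.0079] rows>= 1.0
rotvec [-0.0051 -0.0117 -0.0054]
```

```bash
python3 steer.py '[[0.009,0,0.0025,0,0,0],[0.009,0,0.0025,0,0,0],[0.009,0,0.0025,0,0,0],[0.009,0,0.0025,0,0,0],[0,0,0,0,0,0]]'
python3 - <<'E'
from h import *
s=bot.read_state();print(np.round(s["joints"],3))
d=bot.get_image("wrist");cv2.imwrite("pics/w4.png",d["frame"])
E
```

```text
clock: 9.72
ee_pos: [0.4289, 0.1107, 0.0142]
eef_rot: [[-0.914, -0.249, 0.32], [-0.236, 0.969, 0.08], [-0.329, -0.002, -0.944]]
wrist_force: [-0.4, -0.1, 0.0]
finger_gap: 0.681
finger_force: 30.0
[-0.078  0.487  2.121  0.461  0.238 -2.333]
```

```bash
python3 steer.py '[[0,0,0,0,0,0],[0.0007,0,0.002,0,0,0],[0.0007,0,0.002,0,0,0],[0,0,0.001,0,0,0],[0,0,0,0,0,0]]' - 4
python3 - <<'E'
from h import *
for n in("top","scene"):
    d=bot.get_image(n);f=d["frame"]
    h=cv2.cvtColor(f,cv2.COLOR_BGR2HSV);m=cv2.inRange(h,(0,110,40),(14,255,255))
    for c in cv2.findContours(m,0,2)[0]:
        if cv2.contourArea(c)>150:print(n,cv2.contourArea(c),cast(d,cv2.boxPoints(cv2.minAreaRect(c)),.009)[:,:2].round(4).tolist())
E
```

```text
clock: 10.4
ee_pos: [0.4298, 0.1108, 0.0094]
eef_rot: [[-0.914, -0.25, 0.32], [-0.236, 0.968, 0.08], [-0.33, -0.002, -0.944]]
wrist_force: [0.8, -0.2, -0.7]
finger_gap: 0.698
finger_force: 4.0
top 909.0 [[0.5248, 0.163], [0.537, 0.1044], [0.4395, 0.0816], [0.4277, 0.1391]]
top 1869.0 [[0.6813, -0.1568], [0.7058, -0.2573], [0.5517, -0.2866], [0.5287, -0.1889]]
top 384.0 [[1.221, 0.4646], [1.2104, 0.1529], [1.1879, 0.1523], [1.1982, 0.4626]]
top 609.5 [[1.2322, 0.7185], [1.2211, 0.4675], [1.1854, 0.4643], [1.196, 0.7134]]
scene 202.0 [[0.4722, 0.1267], [0.4653, 0.1523], [0.5273, 0.1647], [0.534, 0.1395]]
scene 216.0 [[0.5426, 0.106], [0.4733, 0.0973], [0.4691, 0.1227], [0.5385, 0.1308]]
scene 2036.5 [[0.7157, -0.2617], [0.5361, -0.299], [0.5211, -0.1721], [0.6998, -0.1418]]
scene 393.0 [[0.4673, 0.0881], [0.4107, 0.0813], [0.401, 0.1424], [0.4578, 0.1481]]
```

```bash
python3 steer.py '[[0,0,0,0,0,0],[0,0,0,0,0,0],[0,0,0,0,0,0],[0,0,-0.04,0,0,0],[0,0,-0.05,0,0,0],[0,0,0,0,0.17,0],[0,0,0,0,0.167,0],[0,0,0,0,0,0]]' 1.0
python3 - <<'E'
from h import *
s=bot.read_state();d=bot.get_image("wrist");T=wrist_pose(d,s);f=d["frame"];cv2.imwrite("pics/w5.png",f)
m=cv2.inRange(cv2.cvtColor(f,cv2.COLOR_BGR2HSV),(0,110,40),(20,255,255))
for c in cv2.findContours(m,0,2)[0]:
    if cv2.contourArea(c)>400:print(cv2.contourArea(c),cv2.approxPolyDP(cv2.convexHull(c),5,True)[:,0].tolist(),cast(d,cv2.approxPolyDP(cv2.convexHull(c),5,True)[:,0],.009,T)[:,:2].round(4).tolist())
rows([.465,.121,.012],down(.26+np.pi));print(np.round(s["joints"],3))
E
```

```text
clock: 11.5
ee_pos: [0.4025, 0.1039, 0.0945]
eef_rot: [[-0.968, -0.251, 0.002], [-0.251, 0.968, -0.002], [-0.002, -0.003, -1.0]]
wrist_force: [0.3, 0.2, -0.6]
finger_gap: 1.0
finger_force: 0.0
2924.0 [[559, 399], [558, 416], [243, 418], [245, 409]] [[0.504, 0.3859], [0.5219, 0.3951], [0.5928, 0.1239], [0.5822, 0.1233]]
501.5 [[489, 317], [506, 337], [511, 368], [502, 383], [487, 379], [474, 323]] [[0.442, 0.2886], [0.456, 0.3105], [0.4835, 0.3289], [0.4999, 0.3288], [0.499, 0.3143], [0.4501, 0.2794]]
9219.5 [[235, 217], [318, 220], [312, 332], [235, 332]] [[0.4106, 0.0767], [0.398, 0.1344], [0.4902, 0.1571], [0.5058, 0.0976]]
pos [0.4012 0.104  0.094 ] shift tool [-0.0659  0.0007  0.0821] rows>= 2.0
rotvec [-0.002   0.0015 -0.0069]
[-0.032  0.339  1.872 -0.003  0.928 -1.855]
```

View pics/w5.png

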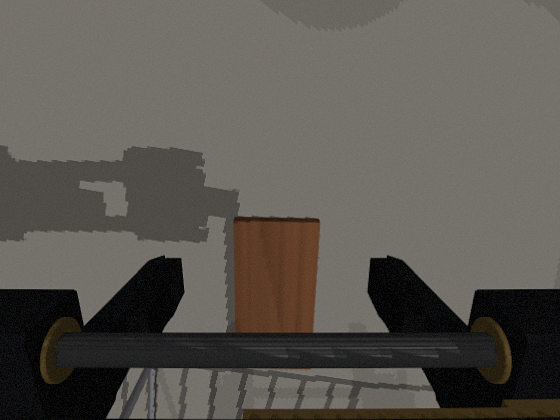

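The board lies flat in the open, with its near edge at (235-319, 218). Now grasp it at the middle with the tool pointing down.

```bash
python3 steer.py '[[-0.02,0,0,0,0,0.02],[-0.0375,0.0,0,0,0,0],[0,0,0.05,0,0,0],[0,0,0.03,0,0,0],[0,0,0.01,0,0,0],[0,0,0,0,0,0]]'; python3 steer.py '[[0,0,0,0,0,0],[0,0,0,0,0,0],[0,0,0,0,0,0],[0,0,0,0,0,0],[0,0,0,0,0,0]]' 0.6 30
```

```text
clock: 12.3
ee_pos: [0.4564, 0.1169, 0.0044]
eef_rot: [[-0.973, -0.23, -0.0], [-0.23, 0.973, -0.002], [0.001, -0.002, -1.0]]
wrist_force: [-0.2, 0.1, 0.6]
finger_gap: 0.999
finger_force: 0.0
clock: 12.92
ee_pos: [0.4571, 0.1171, 0.0049]
eef_rot: [[-0.973, -0.23, 0.001], [-0.23, 0.973, -0.003], [-0.0, -0.003, -1.0]]
wrist_force: [-1.2, 0.5, 5.8]
finger_gap: 0.695
finger_force: 30.0
```

```bash
python3 steer.py '[[0,0,-0.005,0,0,0],[0,0,-0.015,0,0,0],[0.01,0,-0.04,0,0,0],[0.02,0,-0.05,0,0,0],[0,0,-0.03,0,0,0],[0,0,0,0,0,0.11],[0,0,0,0,0,0]]'
python3 - <<'E'
from h import *
rows([.5971,-.2294,.145],down(.122+np.pi))
E
```

```text
clock: 13.8
ee_pos: [0.4274, 0.1105, 0.1447]
eef_rot: [[-0.992, -0.123, 0.0], [-0.123, 0.992, -0.003], [0.0, -0.003, -1.0]]
wrist_force: [-0.4, 0.5, -0.6]
finger_gap: 0.69
finger_force: 30.0
pos [0.4274 0.1105 0.1447] shift tool [-0.1267 -0.3581  0.0006] rows>= 7.0
rotvec [-0.0026 -0.0002  0.001 ]
```

```bash
python3 steer.py '[[0,-0.03,0,0,0,0],[0,-0.05,0,0,0,0],[0,-0.05,0,0,0,0],[0,-0.05,0,0,0,0],[-0.0417,-0.045,0,0,0,0],[-0.0417,-0.045,0,0,0,0],[-0.035,-0.045,0,0,0,0],[-0.008,-0.043,0,0,0,0]]'; python3 steer.py '[[0,0,0,0,0,0],[0,0,0,0,0,0]]'
python3 - <<'E'
from h import *
rows([.5971,-.2294,.145],down(.122+np.pi))
s=bot.read_state();d=bot.get_image("wrist");T=wrist_pose(d,s);f=d["frame"];cv2.imwrite("pics/w6.png",f)
d=bot.get_image("top");cv2.imwrite("pics/c2.png",cv2.convertScaleAbs(cv2.resize(np.hstack([f[:,:],]),None,fx=1,fy=1),alpha=1.5))
E
```

```text
clock: 14.8
ee_pos: [0.598, -0.2306, 0.1439]
eef_rot: [[-0.992, -0.125, -0.001], [-0.125, 0.992, -0.002], [0.002, -0.002, -1.0]]
wrist_force: [0.0, -0.0, -1.3]
finger_gap: 0.696
finger_force: 30.0
clock: 15.05
ee_pos: [0.5962, -0.2287, 0.1446]
eef_rot: [[-0.992, -0.123, -0.002], [-0.123, 0.992, -0.001], [0.002, -0.001, -1.0]]
wrist_force: [0.9, -0.0, -0.8]
finger_gap: 0.692
finger_force: 30.0
pos [ 0.5962 -0.2287  0.1446] shift tool [-0.0008 -0.0008 -0.0004] rows>= 1.0
rotvec [-0.0012 -0.002   0.0014]
```

View pics/c2.png

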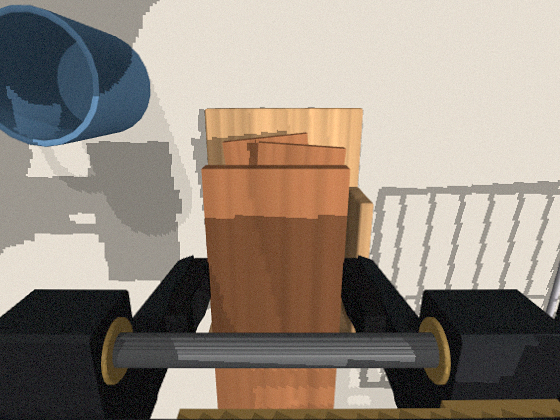

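The board is held level and square above the pile, its near edge at (203-349,167). The +y wall is just right of it at (360,200). Descend.

```bash
python3 steer.py '[[0,0,0.045,0,0,0],[0,0,0.03,0,0,0],[0,0,0.01,0,0,0],[0,0,0.004,0,0,0],[0,0,0,0,0,0]]'; python3 steer.py '[[0,0,0.003,0,0,0],[0,0,0.001,0,0,0],[0,0,0,0,0,0]]'
```

```text
clock: 15.78
ee_pos: [0.5971, -0.2297, 0.0573]
eef_rot: [[-0.993, -0.122, 0.001], [-0.122, 0.992, -0.004], [-0.001, -0.004, -1.0]]
wrist_force: [-0.2, 0.6, -0.9]
finger_gap: 0.696
finger_force: 30.0
clock: 16.15
ee_pos: [0.5967, -0.2298, 0.0524]
eef_rot: [[-0.993, -0.122, -0.0], [-0.122, 0.993, -0.003], [0.0, -0.003, -1.0]]
wrist_force: [-0.2, -0.5, -0.8]
finger_gap: 0.695
finger_force: 30.0
```

```bash
python3 steer.py '[[0,0,0.0015,0,0,0],[0,0,0.001,0,0,0],[0,0,0,0,0,0]]'; python3 steer.py '[[0,0,0,0,0,0],[0,0,0,0,0,0],[0,0,0,0,0,0],[0,0,0,0,0,0]]' 0.78 5
```

```text
clock: 16.52
ee_pos: [0.5968, -0.2298, 0.0509]
eef_rot: [[-0.993, -0.122, 0.001], [-0.122, 0.993, -0.003], [-0.0, -0.003, -1.0]]
wrist_force: [-2.7, 1.2, 9.1]
finger_gap: 0.696
finger_force: 30.0
clock: 17.02
ee_pos: [0.5967, -0.2297, 0.0496]
eef_rot: [[-0.993, -0.122, -0.0], [-0.122, 0.993, -0.003], [0.001, -0.002, -1.0]]
wrist_force: [-0.4, -0.7, -0.7]
finger_gap: 0.781
finger_force: 0.0
```

```bash
python3 steer.py '[[0,0,-0.02,0,0,0],[0,0,-0.06,0,0,0],[0,0,-0.06,0,0,0],[0.043,0.009,0,0,0,0],[0.043,0.009,0,0,0,0],[0,0,0,0,0,0],[0,0,0,0,0,0]]'
python3 - <<'E'
from h import *
np.set_printoptions(precision=4,suppress=True)
s=bot.read_state();d=bot.get_image("wrist");T=wrist_pose(d,s);f=d["frame"];np.save("pics/w7T.npy",T);cv2.imwrite("pics/w7.png",cv2.convertScaleAbs(f,alpha=1.4))
rows([.509,-.2216,.014],down(.122+np.pi))
E
```

```text
clock: 17.9
ee_pos: [0.5098, -0.2223, 0.1901]
eef_rot: [[-0.993, -0.122, 0.001], [-0.122, 0.993, -0.003], [-0.0, -0.003, -1.0]]
wrist_force: [0.1, 0.0, 0.2]
finger_gap: 0.78
finger_force: 0.0
pos [ 0.5101 -0.2223  0.1898] shift tool [0.001  0.0013 0.1758] rows>= 3.0
rotvec [-0.0031  0.0002  0.0003]
```

View pics/w7.png

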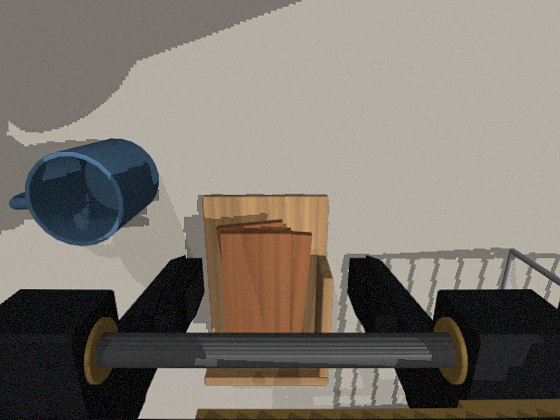

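The pile's -x end is at rows 221-232, clear of the floor edge at row 195. The mug at (90,190) is clear of the gripper. Descend behind the -x end and push in x.

```bash
python3 steer.py '[[0,0,0.06,0,0,0],[0,0,0.06,0,0,0],[0,0,0.045,0,0,0],[0,0,0.0105,0,0,0],[0,0,0,0,0,0]]' 0.35 10; python3 steer.py '[[-0.008,0,0,0,0,0],[-0.008,0,0,0,0,0],[-0.008,0,0,0,0,0],[-0.008,0,0,0,0,0],[-0.006,0,0,0,0,0]]'
```

```text
clock: 18.58
ee_pos: [0.51, -0.2227, 0.0146]
eef_rot: [[-0.992, -0.122, 0.0], [-0.122, 0.992, -0.003], [0.0, -0.003, -1.0]]
wrist_force: [-0.2, -0.6, 0.5]
finger_gap: 0.351
finger_force: 0.0
clock: 19.2
ee_pos: [0.5473, -0.2177, 0.0143]
eef_rot: [[-0.993, -0.122, -0.0], [-0.122, 0.993, -0.003], [0.001, -0.003, -1.0]]
wrist_force: [-2.6, -0.4, 2.2]
finger_gap: 0.35
finger_force: 1.1
```

```bash
python3 steer.py '[[-0.003,0,0,0,0,0],[-0.003,0,0,0,0,0],[0,0,0,0,0,0]]'|grep -E "pos|wrist"; python3 steer.py '[[-0.002,0,0,0,0,0],[0,0,0,0,0,0]]'|grep -E "pos|wrist";python3 steer.py '[[-0.001,0,0,0,0,0],[0,0,0,0,0,0]]'|grep -E "pos|wrist"
```

```text
ee_pos: [0.5529, -0.2171, 0.0142]
wrist_force: [-1.6, -0.3, 0.3]
ee_pos: [0.5537, -0.2168, 0.0142]
wrist_force: [-7.6, -1.4, 3.7]
ee_pos: [0.5539, -0.2168, 0.0142]
wrist_force: [-12.5, -2.8, 6.3]
```

```bash
python3 steer.py '[[0.013,0,0,0,0,0],[0,0,-0.05,0,0,0],[0,0,-0.06,0,0,0],[0,0,-0.05,0,0,0],[-0.046,-0.04,0,0,0,0],[-0.046,-0.04,0,0,0,0]]' 0.65|grep pos; python3 steer.py '[[0,0,0,0,0,0.175],[0,0,0,0,0,0.175],[0,0,0,0,0,0.175],[0,0,0,0,0,0.175],[0,0,0,0,0,0.175],[0,0,0,0,0,0.175],[0,0,0,0,0,0.175],[0,0,0,0,0,0.175]]' |head -1;  python3 steer.py '[[0,0,0,0,0,0.171],[0,0,0,0,0,0],[0,0,0,0,0,0]]'
python3 - <<'E'
from h import *
rows([.6448,-.2855,.014],down(.122+np.pi/2))
E
```

```text
ee_pos: [0.6452, -0.2868, 0.1758]
clock: 21.82
clock: 22.2
ee_pos: [0.6439, -0.286, 0.1742]
eef_rot: [[-0.125, 0.992, -0.0], [0.992, 0.125, -0.002], [-0.002, -0.0, -1.0]]
wrist_force: [-0.3, 0.3, -0.3]
finger_gap: 0.649
finger_force: 0.0
pos [ 0.6439 -0.286   0.1742] shift tool [0.0008 0.001  0.1602] rows>= 3.0
rotvec [-0.0005  0.0024  0.0033]
```

```bash
python3 steer.py '[[0,0,0.06,0,0,0],[0,0,0.06,0,0,0],[0,0,0.03,0,0,0],[0,0,0.0095,0,0,0],[0,0,0,0,0,0]]'|grep -E "pos|wrist"; python3 steer.py '[[0.008,0,0,0,0,0],[0.008,0,0,0,0,0],[0.008,0,0,0,0,0],[0.008,0,0,0,0,0],[0.006,0,0,0,0,0],[0,0,0,0,0,0]]'|grep -E "pos|wrist"
```

```text
ee_pos: [0.6443, -0.2867, 0.0155]
wrist_force: [0.8, 0.5, 0.3]
ee_pos: [0.6394, -0.2485, 0.0151]
wrist_force: [0.5, -1.7, 1.9]
```

```bash
python3 steer.py '[[0.004,0,0,0,0,0],[0.002,0,0,0,0,0],[0,0,0,0,0,0]]'|grep -E "pos|wrist"; python3 steer.py '[[0.002,0,0,0,0,0],[0,0,0,0,0,0]]'|grep -E "pos|wrist"; python3 steer.py '[[0.001,0,0,0,0,0],[0,0,0,0,0,0]]'|grep -E "pos|wrist"
```

```text
ee_pos: [0.6384, -0.2434, 0.0148]
wrist_force: [-0.4, -5.0, 3.3]
ee_pos: [0.6381, -0.2416, 0.0148]
wrist_force: [-1.2, -4.9, 3.2]
ee_pos: [0.638, -0.2407, 0.0148]
wrist_force: [-0.0, -6.6, 3.4]
```

```bash
for i in 1 2; do :; done; python3 steer.py '[[0.001,0,0,0,0,0],[0,0,0,0,0,0]]'|grep -E "pos|wrist"; python3 steer.py '[[0.001,0,0,0,0,0],[0,0,0,0,0,0]]'|grep -E "pos|wrist"; python3 steer.py '[[0.001,0,0,0,0,0],[0,0,0,0,0,0]]'|grep -E "pos|wrist"
```

```text
ee_pos: [0.638, -0.2399, 0.0148]
wrist_force: [0.2, -6.6, 1.3]
ee_pos: [0.6378, -0.2389, 0.0147]
wrist_force: [-0.6, -6.8, 2.5]
ee_pos: [0.6378, -0.2378, 0.0148]
wrist_force: [-1.0, -6.8, 1.7]
```

```bash
python3 steer.py '[[0.001,0,0,0,0,0],[0,0,0,0,0,0]]'|grep -E "pos|wrist"; python3 steer.py '[[0.001,0,0,0,0,0],[0,0,0,0,0,0]]'|grep -E "pos|wrist"; python3 steer.py '[[0.001,0,0,0,0,0],[0,0,0,0,0,0]]'|grep -E "pos|wrist"; python3 steer.py '[[0.001,0,0,0,0,0],[0,0,0,0,0,0]]'|grep -E "pos|wrist"
```

```text
ee_pos: [0.6378, -0.2376, 0.0148]
wrist_force: [0.8, -10.1, 0.9]
ee_pos: [0.6378, -0.2375, 0.0148]
wrist_force: [0.6, -13.8, -0.8]
ee_pos: [0.6378, -0.2376, 0.0149]
wrist_force: [2.0, -19.0, -1.2]
ee_pos: [0.6379, -0.2376, 0.0151]
wrist_force: [1.3, -22.8, -1.9]
```

```bash
python3 steer.py '[[-0.01,0,0,0,0,0],[-0.008,0,0,0,0,0],[0,0,-0.05,0,0,0],[0,0,-0.06,0,0,0],[0,0,-0.05,0,0,0],[0.028,-0.06,0,0,0,0],[0.028,-0.06,0,0,0,0]]' 0.35|grep pos; python3 steer.py '[[0,0,0,0,0,-0.175],[0,0,0,0,0,-0.175],[0,0,0,0,0,-0.175],[0,0,0,0,0,-0.175],[0,0,0,0,0,-0.175],[0,0,0,0,0,-0.175],[0,0,0,0,0,-0.175],[0,0,0,0,0,-0.175]]' |head -1;  python3 steer.py '[[0,0,0,0,0,-0.171],[0,0,0,0,0,0],[0,0,0,0,0,0]]'
python3 - <<'E'
from h import *
c=np.array([.6147,-.2207]);R=np.array([[.9926,-.1217],[.1217,.9926]])
rows(list(c+R@[-.095,.02])+[.014],down(.122+np.pi))
E
```

```text
ee_pos: [0.5193, -0.2107, 0.1747]
clock: 28.08
clock: 28.45
ee_pos: [0.5207, -0.2114, 0.1746]
eef_rot: [[-0.993, -0.119, -0.001], [-0.119, 0.993, -0.002], [0.001, -0.002, -1.0]]
wrist_force: [0.0, 0.3, 0.0]
finger_gap: 0.348
finger_force: 0.0
pos [ 0.5207 -0.2114  0.1746] shift tool [ 0.0027 -0.0004  0.1606] rows>= 3.0
rotvec [-0.0021 -0.0008 -0.0029]
```

```bash
python3 steer.py '[[0,0,0.06,0,0,0],[0,0,0.06,0,0,0],[0,0,0.03,0,0,0],[0,0,0.0105,0,0,0],[-0.01,0,0,0,0,0],[-0.01,0,0,0,0,0],[-0.008,0,0,0,0,0],[0,0,0,0,0,0]]'|grep -E "pos|wrist"; for k in 1; do python3 steer.py '[[-0.003,0,0,0,0,0],[0,0,0,0,0,0]]'|grep -E "pos|wrist"; done; python3 steer.py '[[-0.002,0,0,0,0,0],[0,0,0,0,0,0]]'|grep -E "pos|wrist"; python3 steer.py '[[-0.002,0,0,0,0,0],[0,0,0,0,0,0]]'|grep -E "pos|wrist"; python3 steer.py '[[-0.001,0,0,0,0,0],[0,0,0,0,0,0]]'|grep -E "pos|wrist"
```

```text
ee_pos: [0.5493, -0.2086, 0.0148]
wrist_force: [-0.1, -0.1, -0.1]
ee_pos: [0.5515, -0.2083, 0.0143]
wrist_force: [-0.4, 0.4, 0.1]
ee_pos: [0.5532, -0.2079, 0.0141]
wrist_force: [-1.5, 0.4, 1.0]
ee_pos: [0.5548, -0.2078, 0.0141]
wrist_force: [-3.3, -0.2, 0.6]
ee_pos: [0.5549, -0.2078, 0.0141]
wrist_force: [-10.2, -1.9, 5.5]
```

```bash
python3 steer.py '[[-0.001,0,0,0,0,0],[-0.001,0,0,0,0,0],[-0.001,0,0,0,0,0],[0,0,0,0,0,0]]'|grep -E "pos|wrist"; python3 steer.py '[[0.008,0,0,0,0,0],[0.008,0,0,0,0,0],[0,0,-0.05,0,0,0],[0,0,-0.06,0,0,0],[0,0,-0.06,0,0,0],[0.03,0,-0.03,0,0,0],[0,0,0,0,0,0],[0,0,0,0,0,0]]'
python3 - <<'E'
from h import *
np.set_printoptions(precision=4,suppress=True)
s=bot.read_state();d=bot.get_image("wrist");T=wrist_pose(d,s);f=d["frame"];np.save("pics/w8T.npy",T);cv2.imwrite("pics/w8.png",f)
c=np.array([.6147,-.2207]);R=np.array([[.9926,-.1217],[.1217,.9926]])
def P(x,y,z):return proj(d,[*(c+R@[x,y]),z],T)[0]
for n,p in dict(floor_mx_py=(-.0925,.0625,.01),floor_mx_my=(-.0925,-.0625,.01),top_mx_py=(-.0475,.0525,.055),top_mx_my=(-.0475,-.0095,.055),bot_mx_my=(-.0475,-.0095,.01)).items():print(n,P(*p))
h=cv2.cvtColor(f,cv2.COLOR_BGR2HSV)
# profiles along lines in caddy x (at y of pile middle) and in caddy y across the -y side
def prof(a,b,n):
    a,b=P(*a),P(*b);return [(q.round(0).astype(int).tolist(),h[int(q[1]),int(q[0])].tolist()) for q in np.linspace(a,b,n)]
for y in(.0,.02,.045):
    print("y",y);print([v for _,v in prof((-.095,y,.01),(-.03,y,.055),34)])
print(d["frame"].shape)
E
```

```text
ee_pos: [0.5548, -0.2077, 0.0141]
wrist_force: [-27.8, -6.0, 14.2]
clock: 31.95
ee_pos: [0.5139, -0.2121, 0.2131]
eef_rot: [[-0.993, -0.122, -0.001], [-0.122, 0.993, -0.002], [0.001, -0.002, -1.0]]
wrist_force: [0.5, 0.6, -0.1]
finger_gap: 0.351
finger_force: 0.0
floor_mx_py [315.3439 185.1311]
floor_mx_my [195.1696 185.0713]
top_mx_py [308.3093 242.2784]
top_mx_my [243.4199 242.2229]
bot_mx_my [247.1477 225.6584]
y 0.0
[[21, 24, 137], [15, 139, 77], [16, 120, 128], [16, 118, 128], [16, 118, 128], [16, 113, 133], [15, 124, 128], [15, 121, 131], [14, 109, 133], [15, 118, 134], [16, 122, 130], [16, 117, 133], [14, 113, 135], [15, 119, 131], [15, 117, 129], [16, 116, 134], [15, 118, 134], [15, 120, 130], [16, 123, 133], [12, 129, 69], [11, 151, 64], [11, 139, 64], [10, 155, 56], [12, 149, 65], [12, 149, 58], [14, 143, 59], [12, 171, 61], [11, 143, 114], [11, 156, 108], [10, 147, 111], [11, 149, 111], [10, 139, 112], [11, 150, 109], [11, 146, 110]]
y 0.02
[[15, 23, 134], [15, 117, 85], [16, 118, 127], [16, 111, 133], [14, 118, 128], [16, 114, 130], [16, 115, 131], [15, 114, 128], [16, 11
[... 257 characters left out ...]
, [11, 132, 60], [14, 137, 65], [12, 147, 106], [12, 143, 105], [12, 159, 104], [12, 154, 104], [11, 158, 102], [12, 145, 107], [11, 150, 104]]
y 0.045
[[19, 26, 138], [13, 117, 96], [15, 121, 139], [15, 117, 140], [15, 115, 140], [16, 117, 140], [16, 118, 141], [15, 121, 137], [15, 116, 141], [15, 115, 140], [15, 115, 137], [15, 114, 136], [16, 118, 136], [16, 123, 137], [15, 119, 137], [15, 116, 139], [16, 114, 139], [15, 122, 138], [15, 119, 142], [14, 131, 109], [12, 160, 62], [12, 155, 66], [13, 156, 62], [11, 131, 66], [11, 143, 66], [8, 139, 64], [11, 127, 70], [13, 148, 110], [11, 153, 113], [12, 151, 113], [12, 149, 115], [12, 156, 111], [12, 151, 113], [12, 151, 118]]
(420, 560, 3)
```

```bash
python3 - <<'E'
from h import *
f=cv2.imread("pics/w8.png");g=cv2.GaussianBlur(cv2.cvtColor(f,6),(1,3),0).astype(float);hh=cv2.cvtColor(f,cv2.COLOR_BGR2HSV)
d=bot.get_image("wrist");T=np.load("pics/w8T.npy");c=np.array([.6147,-.2207]);R=np.array([[.9926,-.1217],[.1217,.9926]])
for x in(250,260,270,280,290,300):
    col=g[:,x-1:x+2].mean(1);dk=np.where(col[200:270]<55)[0]+200
    b,t=dk[0]-.5,dk[-1]+.5;fl=178+np.argmax(np.abs(np.diff(hh[178:195,x-1:x+2,1].astype(float).mean(1))))+.5
    print(x,fl,b,t,[((cast(d,[[x,r]],z,T)[0,:2]-c)@R).round(4).tolist() for r,z in((fl,.01),(b,.01),(t,.055))])
E
python3 - <<'E'
from h import *
c=np.array([.6147,-.2207]);R=np.array([[.9926,-.1217],[.1217,.9926]])
p=R.T@(np.array(bot.read_state()["ee_pos"])[:2]-c);print(p)
E
```

```text
250 183.5 226.5 242.5 [[-0.0942, -0.0054], [-0.0465, -0.0064], [-0.0472, -0.0032]]
260 184.5 226.5 242.5 [[-0.0931, 0.005], [-0.0465, 0.0044], [-0.0472, 0.0063]]
270 184.5 226.5 242.5 [[-0.0931, 0.0154], [-0.0466, 0.0152], [-0.0472, 0.0159]]
280 183.5 226.5 242.5 [[-0.0942, 0.0258], [-0.0466, 0.026], [-0.0473, 0.0255]]
290 183.5 226.5 242.5 [[-0.0942, 0.0361], [-0.0466, 0.0368], [-0.0473, 0.035]]
300 184.5 226.5 242.5 [[-0.0932, 0.0465], [-0.0466, 0.0476], [-0.0473, 0.0446]]
[-0.09890544  0.02082773]
```

The x end measures -0.047 top and bottom (ideal -0.0475) and is square. Now check the y side from the -y side.

```bash
python3 steer.py '[[-0.04,-0.03,0,0,0,0],[-0.04,-0.03,0,0,0,0],[-0.039,-0.029,0,0,0,0]]' 0.65|grep pos; python3 steer.py '[[0,0,0,0,0,0.175],[0,0,0,0,0,0.175],[0,0,0,0,0,0.175],[0,0,0,0,0,0.175],[0,0,0,0,0,0.175],[0,0,0,0,0,0.175],[0,0,0,0,0,0.175],[0,0,0,0,0,0.175]]' |head -1;  python3 steer.py '[[0,0,0,0,0,0.171],[0,0,0,0,0,0],[0,0,0,0,0,0]]'|head -2
python3 - <<'E'
from h import *
np.set_printoptions(precision=4,suppress=True)
s=bot.read_state();d=bot.get_image("wrist");T=wrist_pose(d,s);f=d["frame"];cv2.imwrite("pics/w9.png",f)
c=np.array([.6147,-.2207]);R=np.array([[.9926,-.1217],[.1217,.9926]])
g=cv2.cvtColor(f,6).astype(float)
def P(x,y,z):return proj(d,[*(c+R@[x,y]),z],T)[0]
for p in((-.03,-.0625,.01),(-.03,-.0095,.01),(-.03,-.0095,.055),(.06,-.0095,.055)):print(p,P(*p))
for x in(-.035,-.01,.015,.04,.06):
    q=P(x,-.0095,.055);X=int(q[0]);r0=int(P(x,-.0625,.01)[1])-6;r1=int(q[1])+14
    print(x,X,r0,g[r0:r1,X-1:X+2].mean(1).astype(int).tolist())
E
```

```text
ee_pos: [0.6444, -0.2866, 0.2126]
clock: 33.42
clock: 33.8
ee_pos: [0.6429, -0.286, 0.2134]
(-0.03, -0.0625, 0.01) [227.0198 173.1073]
(-0.03, -0.0095, 0.01) [224.9225 120.133 ]
(-0.03, -0.0095, 0.055) [217.552  123.5001]
(0.06, -0.0095, 0.055) [322.3255 123.8922]
-0.035 211 167 []
-0.01 240 167 []
0.015 269 167 []
0.04 299 167 []
0.06 322 167 []
```

```bash
python3 steer.py '[[-0.05,0,0,0,0,0],[-0.05,0,0,0,0,0],[0,0,0,0,0,0],[0,0,0,0,0,0]]' |grep pos
python3 - <<'E'
from h import *
np.set_printoptions(precision=4,suppress=True)
s=bot.read_state();d=bot.get_image("wrist");T=wrist_pose(d,s);f=d["frame"];cv2.imwrite("pics/w10.png",f)
c=np.array([.6147,-.2207]);R=np.array([[.9926,-.1217],[.1217,.9926]])
g=cv2.cvtColor(f,6).astype(float);h=cv2.cvtColor(f,cv2.COLOR_BGR2HSV)
def P(x,y,z):return proj(d,[*(c+R@[x,y]),z],T)[0]
for p in((-.03,-.0625,.01),(-.03,-.0095,.01),(-.03,-.0095,.055),(.06,-.0095,.055),(-.03,.0525,.055)):print(p,P(*p))
for x in(-.035,-.01,.015,.04,.06):
    q=P(x,-.0095,.055);X=int(q[0]);r0=int(q[1])-10;r1=int(P(x,-.0095,.01)[1])+14
    print(x,X,r0,g[r0:r1,X-1:X+2].mean(1).astype(int).tolist(),h[r0:r1,X,0].tolist())
E
```

```text
ee_pos: [0.655, -0.3851, 0.2143]
(-0.03, -0.0625, 0.01) [222.7298  69.2752]
(-0.03, -0.0095, 0.01) [220.1722   6.2569]
(-0.03, -0.0095, 0.055) [211.3083  -8.1484]
(0.06, -0.0095, 0.055) [327.3117  -8.047 ]
(-0.03, 0.0525, 0.055) [ 206.925  -104.7242]
-0.035 204 -18 [] []
-0.01 237 -18 [] []
0.015 269 -18 [] []
0.04 301 -18 [] []
0.06 327 -18 [] []
```

```bash
python3 steer.py '[[0.01,0,-0.06,0,0,0],[0.01,0,-0.06,0,0,0],[0,0,0,0,0,0],[0,0,0,0,0,0]]' |grep pos
python3 - <<'E'
from h import *
np.set_printoptions(precision=4,suppress=True)
s=bot.read_state();d=bot.get_image("wrist");T=wrist_pose(d,s);f=d["frame"];cv2.imwrite("pics/w11.png",f);np.save("pics/w11T.npy",T)
c=np.array([.6147,-.2207]);R=np.array([[.9926,-.1217],[.1217,.9926]])
g=cv2.cvtColor(f,6).astype(float);h=cv2.cvtColor(f,cv2.COLOR_BGR2HSV)
def P(x,y,z):return proj(d,[*(c+R@[x,y]),z],T)[0]
for p in((-.03,-.0625,.01),(-.03,-.0095,.01),(-.03,-.0095,.055),(.06,-.0095,.055),(-.03,.0525,.055)):print(p,P(*p))
for x in(-.035,-.01,.015,.04,.06):
    q=P(x,-.0095,.055);X=int(q[0]);r0=max(0,int(q[1])-8);r1=int(P(x,-.0095,.01)[1])+10
    print(x,X,r0,g[r0:r1,X-1:X+2].mean(1).astype(int).tolist(),h[r0:r1,X,0].tolist())
E
```

```text
ee_pos: [0.6527, -0.3643, 0.3341]
(-0.03, -0.0625, 0.01) [236.9189  93.6509]
(-0.03, -0.0095, 0.01) [235.5848  49.0304]
(-0.03, -0.0095, 0.055) [231.1357  43.7685]
(0.06, -0.0095, 0.055) [311.253   43.8807]
(-0.03, 0.0525, 0.055) [229.0744 -19.3364]
-0.035 226 35 [79, 77, 76, 74, 73, 69, 73, 70, 46, 26, 24, 36, 27, 36, 70, 76, 76, 72, 74, 74, 75, 72, 72, 74] [12, 11, 11, 11, 11, 12, 11, 10, 15, 11, 8, 13, 14, 13, 16, 16, 15, 16, 16, 17, 14, 16, 16, 13]
-0.01 248 35 [77, 76, 75, 73, 72, 71, 70, 75, 45, 26, 20, 34, 27, 35, 68, 75, 75, 73, 72, 72, 75, 73, 73, 71] [12, 13, 12, 11, 12, 11, 12, 13, 15, 11, 11, 9, 13, 11, 15, 15, 16, 16, 15, 14, 15, 15, 15, 16]
0.015 271 35 [72, 75, 72, 72, 71, 73, 71, 76, 44, 22, 31, 34, 28, 33, 68, 78, 72, 71, 75, 74, 76, 75, 74, 72] [10, 13, 11, 12, 12, 12, 11, 11, 10, 12, 10, 10, 11, 14, 15, 17, 15, 16, 15, 14, 14, 16, 16, 16]
0.04 293 35 [76, 71, 73, 72, 71, 72, 73, 75, 42, 24, 33, 37, 25, 30, 66, 73, 74, 74, 74, 76, 76, 77, 73, 73] [11, 11, 12, 12, 11, 11, 12, 12, 11, 13, 11, 13, 14, 14, 15, 15, 17, 16, 18, 16, 15, 15, 15, 16]
0.06 311 35 [72, 71, 73, 69, 71, 69, 72, 72, 45, 18, 31, 35, 29, 27, 63, 71, 72, 73, 74, 74, 76, 78, 75, 73] [12, 11, 11, 12, 13, 11, 11, 11, 13, 9, 8, 12, 13, 15, 17, 16, 17, 16, 16, 14, 16, 16, 16, 16]
```

The -y face is straight at rows 43-49, against an ideal of 43.8-49.0, and nothing protrudes. All boards are flush, so I'm handing in.

```bash
python3 -c "
from station import bot
print(bot.sign_off())"
```

```text
the job is handed in; nothing more can be done
None
```

I handed the job in at about 36 s of the 72 s allowed; no verdict came back. The loose board is on top of the pile, and the last pictures show the pile's two open sides flush, within about 1 mm of fully in the corner; the gripper's body touched a shelf leg lightly (about 5 N), and I didn't re-measure the shelf afterwards.

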